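# Press new bronze bushings into the mill's bearing housing behind its sliding guard

## Robot

A 6-joint arm with a two-finger parallel gripper is mounted at the origin on the work surface. World frame = base frame: x ahead of the robot, y to its left, z up, the work surface at z = 0. Lengths are in mm, angles in rad, forces in N, time in s.
With the tool pointing down it reaches from about 350 to 775 mm from the base axis. Payload 7.3 kg.
Tool frame: the origin (TCP) lies midway between the tips of the shut fingers; the grasp point (between the pads) lies 19 mm behind it; z points along the fingers, y is the line along which they close (so a half turn about z gives the same grasp; the last joint's range is limited). The gripper opens to 92 mm and grips with 3 to 60 N. Pads are 19 mm wide; open, the fingers measure 130 mm over their backs; the gripper's body (75 mm by 190 mm) begins 47 mm behind the grasp point.
Start: joints at [-1.371, 0.342, 1.524, -0, 1.275, -0.146], TCP at [177.971, -493.934, 226.741] pointing down, gripper open.
Joint ranges: [-2.53, 2.53], [-0.77, 2.02], [0.04, 2.7], [-1, 4.14], [0.28, 2.66], [-3.11, 3.11]. Speed limits (rad/s): [2.57, 2.57, 3.14, 3.14, 3.14, 3.14].

## Interface

Orientations are given as a unit quaternion [w, x, y, z].
In Python, from bench import robot gives the robot as it stands.
- The arm moves only by the tool send_rows, never from a script. Its argument "targets" is a list of rows, each a list of 7 numbers: the shift along the tool's x, y, z as a fraction of full scale, then the turn, a rotation vector about the tool's x, y, z as a fraction of full scale, then the opening, from 0 (shut) to 1 (fully open). In form: [[tx, ty, tz, wx, wy, wz, hand], ...]. A call has 1 to 20 rows; each row is the pose to reach, as a shift and turn from the pose commanded when the call began, along the tool's axes at that moment, turning the shorter way round; what a row does not reach only later rows make up. Full scale, the value 1, is 40 cm for a shift and pi rad for a turn. A row lasts 1/12 s, in which the tool goes at most 41.7 mm and 7.16 degrees, less where a joint would pass 70% of its speed; a pose out of reach is approached as far as the arm can. A call with a number of a shift or a turn outside -1 to 1 is refused whole. A call with a gripper value outside its range is refused whole. The fingers move at their own pace and stop on an object; the grip force is fixed at half the most. Time passes only in rows, so rows that repeat a pose let the fingers close. It gives the time, the measured TCP pose, the force, the opening and the grip force at its end, in the units of the state.
- robot.state(): the state, without advancing time (a new reading comes with each control period).
- robot.get_image(name): name is "scene" or "top" or "wrist"; returns (picture, depth): 420x560x3 uint8, red, green, blue; 420x560 float32, mm along the optical axis (not along the pixel's ray), 0 where there is no reading.
- robot.calibration(name): a dict with "mtx" (3x3 intrinsics, pixels), "dist" ([k1, k2, p1, p2, k3] as OpenCV has them; the pictures are not rectified), "R" (3x3) and "t" (3): a world point X has camera coordinates R X + t; the wrist camera has in their place "tool_from_camera" (4x4, takes a point from camera to tool coordinates, whose origin is the TCP and whose axes are the flange's). Camera axes: x right, y down, z forward; pixel columns grow to the right and rows downward; lengths in mm; the calibration is good to about 2 mm. A picture is of the moment at which its call begins: read the wrist's pose just before it. calibration takes no time and is no camera call.
- robot.close_job(): hands the job in; it is judged then, once.
The state is a dict: "t": time; "joint_positions": joint angles; "qd": joint speeds; "joint_torque": joint torques, N m; "tool_pos": TCP position; "tool_rot": TCP orientation; "ft_force": force on the tool from outside, world axes, zero at the start; "ft_torque": the same for the moment, N m; "finger_gap": finger opening in mm; "finger_force": force on a finger pad.
Only numpy, scipy, OpenCV 4.12 (cv2) and the standard library are available. Lean on these libraries where they do the work, as an engineer would, in place of code of your own. Each camera call takes 0.05 s, during which the arm holds its last target. There are 200 camera calls.

## Task

Slide the mill stand's clear guard window all the way down by its orange grip, then fit every bronze bushing from the black mat into the bearing housing: take a red cap off a bore, put the cap in the white tub, and press a bushing into that bore until its flange lies flush on the housing. Uncap only as many bores as there are bushings (a bore left without a bushing keeps its cap), and when all bushings are fully home slide the guard all the way up again. Leave the cup and the timer where they are.

Things in the scene. Friction and masses are not known exactly. Their poses are not given: they have to be found in the camera images.
- sash (a joint): clear sliding guard window on the robot's side of the mill stand, running vertically between two dark posts (posts 220 mm high); value = height raised in m: 0 fully down (open), 0.100 fully up (closed). It stays wherever it is left; about 11 N moves it up, 4 N down.
- sash_grip (a point): centre of the orange grip plate standing upright on top of the guard window, moving with it: 14 mm thick (stand's x), 100 mm wide (stand's y), 40 mm high, all free above the window's top rail. Its height is 135 mm above the table plus the sash value. Axes as the stand's.
- stand: mill stand, fixed: grey base 190 x 290 x 60 mm with an aluminium bearing housing on it, 90 (x) x 250 (y) x 50 mm, flat top 110 mm above the table. Origin: on the table, under the middle bore; its x axis points away from the robot side, the guard window runs at x = -120 mm, the posts at y = +-137 mm; clear side cheeks at y = +-141 mm reach 135 mm high; a clear fixed apron, 100 mm high, stands just behind the guard window. Turned about the vertical by some angle.
- tub_in (a point): white open tub for removed caps, 180 x 180 x 60 mm high outside, 4 mm walls, fixed; this point is the middle of its inner floor, about 4 mm above the table. Axes along its sides.
- mat: flat black mat 240 x 250 mm, 1 mm thick but not felt (the bushings' feet are at table height), where the bushings start. It may lie left or right of the stand, the tub on the other side.
- bore0 (a point): centre of the mouth of a vertical bore in the housing's flat top (three in a row, 80 mm apart along the stand's y): 50 mm in diameter with a 3 mm chamfer, taking any bushing. A dark grip ring inside holds a bushing back 10 mm deep; from there it must be pushed down another 18 mm with about 8 N (it stays where pushed, there is no spring). Axes as the stand's, z up. Every bore starts closed by a red cap.
- bore1 (a point): centre of the mouth of a vertical bore in the housing's flat top (three in a row, 80 mm apart along the stand's y): 50 mm in diameter with a 3 mm chamfer, taking any bushing. A dark grip ring inside holds a bushing back 10 mm deep; from there it must be pushed down another 18 mm with about 8 N (it stays where pushed, there is no spring). Axes as the stand's, z up. Every bore starts closed by a red cap.
- bore2 (a point): centre of the mouth of a vertical bore in the housing's flat top (three in a row, 80 mm apart along the stand's y): 50 mm in diameter with a 3 mm chamfer, taking any bushing. A dark grip ring inside holds a bushing back 10 mm deep; from there it must be pushed down another 18 mm with about 8 N (it stays where pushed, there is no spring). Axes as the stand's, z up. Every bore starts closed by a red cap.
- bushing0_mid (a point): brass-coloured bronze flanged bushing, 66 mm high, 0.3 kg, standing upright; this point is on its axis, half-way up (33 mm above its foot), z up the axis. From below: sleeve 48 mm diameter and 28 mm long with a chamfered foot, flange 64 mm diameter and 8 mm thick, hub 40 mm diameter and 30 mm long (the part to grip). Fully home, with its flange on the housing, this point is 5 mm above the bore mouth. May be absent.
- bushing1_mid (a point): brass-coloured bronze flanged bushing, 66 mm high, 0.3 kg, standing upright; this point is on its axis, half-way up (33 mm above its foot), z up the axis. From below: sleeve 48 mm diameter and 28 mm long with a chamfered foot, flange 64 mm diameter and 8 mm thick, hub 40 mm diameter and 30 mm long (the part to grip). Fully home, with its flange on the housing, this point is 5 mm above the bore mouth. May be absent.
- bushing2_mid (a point): brass-coloured bronze flanged bushing, 66 mm high, 0.3 kg, standing upright; this point is on its axis, half-way up (33 mm above its foot), z up the axis. From below: sleeve 48 mm diameter and 28 mm long with a chamfered foot, flange 64 mm diameter and 8 mm thick, hub 40 mm diameter and 30 mm long (the part to grip). Fully home, with its flange on the housing, this point is 5 mm above the bore mouth. May be absent.
- cap0_mid (a point): red plastic dust cap, 44 mm high, 0.05 kg; this point is on its axis, half-way up (22 mm above its foot), z up. From below: plug 46 mm diameter and 8 mm long sitting loosely in the bore, disc 60 mm diameter and 6 mm thick lying on the housing, knob 28 mm diameter and 30 mm long to grip. In a bore this point is 14 mm above the bore mouth.
- cap1_mid (a point): red plastic dust cap, 44 mm high, 0.05 kg; this point is on its axis, half-way up (22 mm above its foot), z up. From below: plug 46 mm diameter and 8 mm long sitting loosely in the bore, disc 60 mm diameter and 6 mm thick lying on the housing, knob 28 mm diameter and 30 mm long to grip. In a bore this point is 14 mm above the bore mouth.
- cap2_mid (a point): red plastic dust cap, 44 mm high, 0.05 kg; this point is on its axis, half-way up (22 mm above its foot), z up. From below: plug 46 mm diameter and 8 mm long sitting loosely in the bore, disc 60 mm diameter and 6 mm thick lying on the housing, knob 28 mm diameter and 30 mm long to grip. In a bore this point is 14 mm above the bore mouth.
- cup: bystander: white cupping cup, 90 mm diameter, 70 mm high; origin centre of its underside. Leave alone.
- timer: bystander: white bench timer 30 x 75 x 60 mm; origin centre of its underside. Leave alone.
Things that resemble listed ones, but are neither listed nor needed, are in the scene too. Leave any pink or purple look-alike of the part that bears cap0_mid alone.

How it is judged (in metres and radians):
On the way, in this order (a step that is already met when the one before it is completed fails the run):
1. the guard window is slid all the way down (within 10 mm) (value of joint sash below 0.01 m), for 0.2 s.
2. with the guard still down, every bushing is pressed home in a bore (((horizontal distance between bushing0_mid and bore0 below 0.004 m and z of bushing0_mid in the frame of bore0 below 0.0075 m and angle between bushing0_mid's own z axis and vertical below 0.06 rad) or (horizontal distance between bushing0_mid and bore1 below 0.004 m and z of bushing0_mid in the frame of bore1 below 0.0075 m and angle between bushing0_mid's own z axis and vertical below 0.06 rad) or (horizontal distance between bushing0_mid and bore2 below 0.004 m and z of bushing0_mid in the frame of bore2 below 0.0075 m and angle between bushing0_mid's own z axis and vertical below 0.06 rad)) and ((horizontal distance between bushing1_mid and bore0 below 0.004 m and z of bushing1_mid in the frame of bore0 below 0.0075 m and angle between bushing1_mid's own z axis and vertical below 0.06 rad) or (horizontal distance between bushing1_mid and bore1 below 0.004 m and z of bushing1_mid in the frame of bore1 below 0.0075 m and angle between bushing1_mid's own z axis and vertical below 0.06 rad) or (horizontal distance between bushing1_mid and bore2 below 0.004 m and z of bushing1_mid in the frame of bore2 below 0.0075 m and angle between bushing1_mid's own z axis and vertical below 0.06 rad)) and ((horizontal distance between bushing2_mid and bore0 below 0.004 m and z of bushing2_mid in the frame of bore0 below 0.0075 m and angle between bushing2_mid's own z axis and vertical below 0.06 rad) or (horizontal distance between bushing2_mid and bore1 below 0.004 m and z of bushing2_mid in the frame of bore1 below 0.0075 m and angle between bushing2_mid's own z axis and vertical below 0.06 rad) or (horizontal distance between bushing2_mid and bore2 below 0.004 m and z of bushing2_mid in the frame of bore2 below 0.0075 m and angle between bushing2_mid's own z axis and vertical below 0.06 rad)) and value of joint sash below 0.02 m), for 0.2 s.
3. the guard window is slid all the way up (within 6 mm) (value of joint sash above 0.094 m), for 0.2 s.
At the end, for the whole second after the job is handed in: Every bushing stands upright in a bore, within 4 mm of its centre, flange flush within 2.5 mm; every bore without a bushing has its cap on (within 8 mm of centre, down within 5 mm); every other cap is in the white tub; the guard window is up within 6 mm of its stop; bushings and caps are at rest (((horizontal distance between bushing0_mid and bore0 below 0.004 m and z of bushing0_mid in the frame of bore0 below 0.0075 m and angle between bushing0_mid's own z axis and vertical below 0.06 rad) or (horizontal distance between bushing0_mid and bore1 below 0.004 m and z of bushing0_mid in the frame of bore1 below 0.0075 m and angle between bushing0_mid's own z axis and vertical below 0.06 rad) or (horizontal distance between bushing0_mid and bore2 below 0.004 m and z of bushing0_mid in the frame of bore2 below 0.0075 m and angle between bushing0_mid's own z axis and vertical below 0.06 rad)) and ((horizontal distance between bushing1_mid and bore0 below 0.004 m and z of bushing1_mid in the frame of bore0 below 0.0075 m and angle between bushing1_mid's own z axis and vertical below 0.06 rad) or (horizontal distance between bushing1_mid and bore1 below 0.004 m and z of bushing1_mid in the frame of bore1 below 0.0075 m and angle between bushing1_mid's own z axis and vertical below 0.06 rad) or (horizontal distance between bushing1_mid and bore2 below 0.004 m and z of bushing1_mid in the frame of bore2 below 0.0075 m and angle between bushing1_mid's own z axis and vertical below 0.06 rad)) and ((horizontal distance between bushing2_mid and bore0 below 0.004 m and z of bushing2_mid in the frame of bore0 below 0.0075 m and angle between bushing2_mid's own z axis and vertical below 0.06 rad) or (horizontal distance between bushing2_mid and bore1 below 0.004 m and z of bushing2_mid in the frame of bore1 below 0.0075 m and angle between bushing2_mid's own z axis and vertical below 0.06 rad) or (horizontal distance between bushing2_mid and bore2 below 0.004 m and z of bushing2_mid in the frame of bore2 below 0.0075 m and angle between bushing2_mid's own z axis and vertical below 0.06 rad)) and ((horizontal distance between bushing0_mid and bore0 below 0.004 m and z of bushing0_mid in the frame of bore0 below 0.0075 m and angle between bushing0_mid's own z axis and vertical below 0.06 rad) or (horizontal distance between bushing1_mid and bore0 below 0.004 m and z of bushing1_mid in the frame of bore0 below 0.0075 m and angle between bushing1_mid's own z axis and vertical below 0.06 rad) or (horizontal distance between bushing2_mid and bore0 below 0.004 m and z of bushing2_mid in the frame of bore0 below 0.0075 m and angle between bushing2_mid's own z axis and vertical below 0.06 rad) or (horizontal distance between cap0_mid and bore0 below 0.008 m and z of cap0_mid in the frame of bore0 below 0.019 m and angle between cap0_mid's own z axis and vertical below 0.15 rad) or (horizontal distance between cap1_mid and bore0 below 0.008 m and z of cap1_mid in the frame of bore0 below 0.019 m and angle between cap1_mid's own z axis and vertical below 0.15 rad) or (horizontal distance between cap2_mid and bore0 below 0.008 m and z of cap2_mid in the frame of bore0 below 0.019 m and angle between cap2_mid's own z axis and vertical below 0.15 rad)) and ((horizontal distance between bushing0_mid and bore1 below 0.004 m and z of bushing0_mid in the frame of bore1 below 0.0075 m and angle between bushing0_mid's own z axis and vertical below 0.06 rad) or (horizontal distance between bushing1_mid and bore1 below 0.004 m and z of bushing1_mid in the frame of bore1 below 0.0075 m and angle between bushing1_mid's own z axis and vertical below 0.06 rad) or (horizontal distance between bushing2_mid and bore1 below 0.004 m and z of bushing2_mid in the frame of bore1 below 0.0075 m and angle between bushing2_mid's own z axis and vertical below 0.06 rad) or (horizontal distance between cap0_mid and bore1 below 0.008 m and z of cap0_mid in the frame of bore1 below 0.019 m and angle between cap0_mid's own z axis and vertical below 0.15 rad) or (horizontal distance between cap1_mid and bore1 below 0.008 m and z of cap1_mid in the frame of bore1 below 0.019 m and angle between cap1_mid's own z axis and vertical below 0.15 rad) or (horizontal distance between cap2_mid and bore1 below 0.008 m and z of cap2_mid in the frame of bore1 below 0.019 m and angle between cap2_mid's own z axis and vertical below 0.15 rad)) and ((horizontal distance between bushing0_mid and bore2 below 0.004 m and z of bushing0_mid in the frame of bore2 below 0.0075 m and angle between bushing0_mid's own z axis and vertical below 0.06 rad) or (horizontal distance between bushing1_mid and bore2 below 0.004 m and z of bushing1_mid in the frame of bore2 below 0.0075 m and angle between bushing1_mid's own z axis and vertical below 0.06 rad) or (horizontal distance between bushing2_mid and bore2 below 0.004 m and z of bushing2_mid in the frame of bore2 below 0.0075 m and angle between bushing2_mid's own z axis and vertical below 0.06 rad) or (horizontal distance between cap0_mid and bore2 below 0.008 m and z of cap0_mid in the frame of bore2 below 0.019 m and angle between cap0_mid's own z axis and vertical below 0.15 rad) or (horizontal distance between cap1_mid and bore2 below 0.008 m and z of cap1_mid in the frame of bore2 below 0.019 m and angle between cap1_mid's own z axis and vertical below 0.15 rad) or (horizontal distance between cap2_mid and bore2 below 0.008 m and z of cap2_mid in the frame of bore2 below 0.019 m and angle between cap2_mid's own z axis and vertical below 0.15 rad)) and ((x of cap0_mid in the frame of tub_in between -0.086 and 0.086 m and y of cap0_mid in the frame of tub_in between -0.086 and 0.086 m and z of cap0_mid in the frame of tub_in between 0 and 0.075 m) or (horizontal distance between cap0_mid and bore0 below 0.008 m and z of cap0_mid in the frame of bore0 below 0.019 m and angle between cap0_mid's own z axis and vertical below 0.15 rad) or (horizontal distance between cap0_mid and bore1 below 0.008 m and z of cap0_mid in the frame of bore1 below 0.019 m and angle between cap0_mid's own z axis and vertical below 0.15 rad) or (horizontal distance between cap0_mid and bore2 below 0.008 m and z of cap0_mid in the frame of bore2 below 0.019 m and angle between cap0_mid's own z axis and vertical below 0.15 rad)) and ((x of cap1_mid in the frame of tub_in between -0.086 and 0.086 m and y of cap1_mid in the frame of tub_in between -0.086 and 0.086 m and z of cap1_mid in the frame of tub_in between 0 and 0.075 m) or (horizontal distance between cap1_mid and bore0 below 0.008 m and z of cap1_mid in the frame of bore0 below 0.019 m and angle between cap1_mid's own z axis and vertical below 0.15 rad) or (horizontal distance between cap1_mid and bore1 below 0.008 m and z of cap1_mid in the frame of bore1 below 0.019 m and angle between cap1_mid's own z axis and vertical below 0.15 rad) or (horizontal distance between cap1_mid and bore2 below 0.008 m and z of cap1_mid in the frame of bore2 below 0.019 m and angle between cap1_mid's own z axis and vertical below 0.15 rad)) and ((x of cap2_mid in the frame of tub_in between -0.086 and 0.086 m and y of cap2_mid in the frame of tub_in between -0.086 and 0.086 m and z of cap2_mid in the frame of tub_in between 0 and 0.075 m) or (horizontal distance between cap2_mid and bore0 below 0.008 m and z of cap2_mid in the frame of bore0 below 0.019 m and angle between cap2_mid's own z axis and vertical below 0.15 rad) or (horizontal distance between cap2_mid and bore1 below 0.008 m and z of cap2_mid in the frame of bore1 below 0.019 m and angle between cap2_mid's own z axis and vertical below 0.15 rad) or (horizontal distance between cap2_mid and bore2 below 0.008 m and z of cap2_mid in the frame of bore2 below 0.019 m and angle between cap2_mid's own z axis and vertical below 0.15 rad)) and value of joint sash above 0.094 m and linear speed of each of bushing0, bushing1, bushing2, cap0, cap1, cap2 below 0.02 m/s); the robot touches nothing.
It fails at once if the cup is disturbed (moved more than 30 mm) (distance of cup from where it was at the start of the episode above 0.03 m).
It fails at once if the timer is disturbed (moved more than 30 mm) (distance of timer from where it was at the start of the episode above 0.03 m).
Of bushing0, bushing1, bushing2 only 2 to 3 are there at a start; the rules pass over those that are not, and their reading is None.
At some moment in a run one of bushing0, bushing1, bushing2 may be knocked a few centimetres aside while the robot is not near it.
It also fails if it takes over 210 s, if anything falls off the work surface, if the arm or the gripper's body presses on something with over 40 N, if the wrist force passes 120 N, or if a joint passes its speed limit or range.

## Working session

There is one attempt and no reset: what is moved stays moved. The work goes in short steps, Python scripts to look and compute and a tool call to move; the robot and the scene stay as the last step left them, time stands still between calls to the robot, and variables do not carry over. Pictures are saved under pics/ and viewed, at most 14 in all, crops included, and the job is handed in when it is done.

Besides the shell and the picture viewer there is one more tool, called after ">>>" as name(argument=value, ...), one argument or row to a line, values as JSON. send_rows: Moves the arm, as the interface text tells. Shift numbers are shares of 40 cm and turn numbers shares of pi rad, none past 1 either way. Its arguments: {"type":"object","properties":{"targets":{"type":"array"}},"required":["targets"]}

```bash
ls; mkdir -p pics; python3 - <<'E'
from bench import robot
import cv2,numpy as np
s=robot.state();print({k:np.round(v,3).tolist() for k,v in s.items()})
for n in ("scene","top"):
    im,d=robot.get_image(n);cv2.imwrite(f"pics/{n}0.png",im[:,:,::-1]);np.savez(f"{n}0.npz",im=im,d=d)
    c=robot.calibration(n);print(n,{k:np.round(v,3).tolist() for k,v in c.items()})
print(robot.calibration("wrist"))
E
```

```text
pics
{'t': 0.0, 'joint_positions': [-1.371, 0.343, 1.525, -0.0, 1.275, -0.146], 'qd': [-0.001, -0.001, 0.0, 0.001, -0.001, -0.0], 'joint_torque': [-0.002, -43.126, -24.422, 0.072, 0.056, -0.0], 'tool_pos': [177.891, -493.492, 226.039], 'tool_rot': [-0.001, 0.985, 0.172, -0.0], 'ft_force': [-0.269, 0.013, -0.323], 'ft_torque': [-0.012, 0.031, 0.027], 'finger_force': 0.0, 'finger_gap': 91.36}
scene {'mtx': [[534.305, 0.0, 286.05], [0.0, 534.305, 210.168], [0.0, 0.0, 1.0]], 'dist': [0.001, 0.0, 0.0, 0.0, 0.0], 'R': [[0.216, 0.976, -0.018], [0.661, -0.16, -0.734], [-0.719, 0.146, -0.679]], 't': [-110.149, -271.351, 1792.746]}
top {'mtx': [[440.299, 0.0, 276.205], [0.0, 440.299, 203.524], [0.0, 0.0, 1.0]], 'dist': [0.019, 0.0, 0.0, 0.0, 0.0], 'R': [[-0.018, -1.0, -0.002], [-0.999, 0.018, -0.046], [0.046, 0.002, -0.999]], 't': [18.132, 520.463, 1270.922]}
{'mtx': array([[294.27673556,   0.        , 279.63334303],
       [  0.        , 294.27673556, 207.66988432],
       [  0.        ,   0.        ,   1.        ]]), 'dist': array([-0.01277603,  0.        ,  0.        ,  0.        ,  0.        ]), 'tool_from_camera': array([[-1.12586732e-03, -9.55798928e-01, -2.94018949e-01,
         7.91627699e+01],
       [ 9.99998973e-01, -1.33694042e-03,  5.16905634e-04,
        -7.09948382e-01],
       [-8.87143666e-04, -2.94018065e-01,  9.55799451e-01,
        -1.58502535e+02],
       [ 0.00000000e+00,  0.00000000e+00,  0.00000000e+00,
         1.00000000e+00]])}
```

View pics/scene0.png

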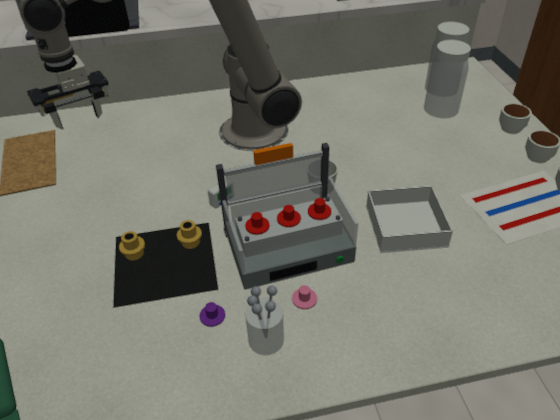

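View pics/top0.png

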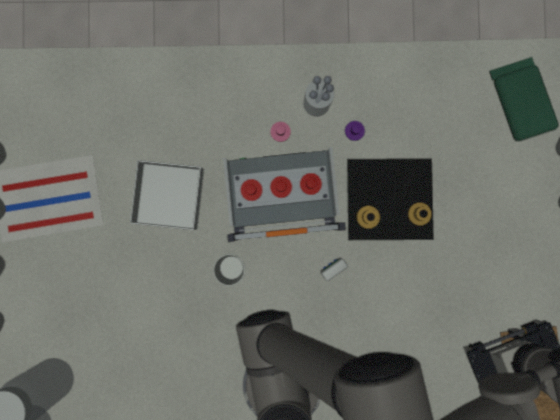

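The scene shows two bushings on the mat, at (130,243) and (190,233) in the scene view and (369,217) and (421,214) in the top view. Three red caps are on the housing at top (252,189), (281,186) and (311,184). The guard is up, with its orange grip at top (287,232). The tub is at top (168,195). The cup (231,267) and timer (333,268) stand on the robot's side, and there are pink and purple decoys.

```bash
cat > h.py <<'E'
import numpy as np,cv2
from bench import robot
from scipy.spatial.transform import Rotation as Ro
def tool():
    s=robot.state();w,x,y,z=s["tool_rot"];T=np.eye(4);T[:3,:3]=Ro.from_quat([x,y,z,w]).as_matrix();T[:3,3]=s["tool_pos"];return T
def cam(n,T=None):
    c=robot.calibration(n)
    if n=="wrist": W=(tool() if T is None else T)@c["tool_from_camera"]
    else:
        W=np.eye(4);W[:3,:3]=c["R"].T;W[:3,3]=-c["R"].T@c["t"]
    return c["mtx"],c["dist"],W
def ray(n,uv,T=None):
    K,D,W=cam(n,T);p=cv2.undistortPoints(np.float64(uv).reshape(-1,1,2),K,D)[:,0]
    return np.c_[p,np.ones(len(p))]@W[:3,:3].T,W[:3,3]
def plane(n,uv,z,T=None):
    d,o=ray(n,uv,T);return o+d*((z-o[2])/d[:,2])[:,None]
def world(n,uv,dep,T=None):
    d,o=ray(n,uv,T);return o+d*np.float64(dep).reshape(-1,1)
def blobs(im,lo,hi,amin=30):
    h=cv2.cvtColor(im,cv2.COLOR_RGB2HSV);m=cv2.inRange(h,lo,hi)
    k,l,st,c=cv2.connectedComponentsWithStats(m)
    return [(l==i,st[i],c[i]) for i in range(1,k) if st[i,4]>=amin]
RED=((0,170,70),(5,255,255));ORA=((8,180,100),(16,255,255));BRS=((17,120,60),(30,255,255))
def snap(n,tag=None):
    T=tool();im,d=robot.get_image(n)
    if tag: cv2.imwrite(f"pics/{tag}.png",im[:,:,::-1])
    return im,d,T
def pts(n,mask,d,T=None):
    v,u=np.nonzero(mask&(d>0));return world(n,np.c_[u,v],d[v,u],T)
E
python3 - <<'E'
from h import *
np.set_printoptions(precision=1,suppress=True)
for n in("top","scene"):
    f=np.load(n+"0.npz");im,d=f["im"],f["d"]
    for nm,c in(("red",RED),("ora",ORA),("brs",BRS)):
        for m,st,ce in blobs(im,*c):
            P=pts(n,m,d);zt=np.percentile(P[:,2],95)
            T=P[P[:,2]>zt-8]
            print(n,nm,st,ce,"zpc",np.percentile(P[:,2],[2,50,98]),"top",T.mean(0),len(T),"ext",np.ptp(P,axis=0))
f=np.load("top0.npz")
for uv in((137,164),(201,167),(197,228),(133,223),(168,195)):
    print(uv,world("top",[uv],f["d"][uv[1],uv[0]]), plane("top",[uv],60))
for uv,z in(((231,267),70),((333,268),60)): print(world("top",[uv],f["d"][uv[1],uv[0]]),plane("top",[uv],z))
E
```

```text
top red [  4 173  82  17 315] [ 44.4 181.1] zpc [-3.4  1.3  6.6] top [599.2 687.1   1.6] 302 ext [ 43.5 234.5  14.8]
top red [301 174  19  20 274] [310.4 183.4] zpc [111.7 117.7 149.1] top [567.9 -84.4 146.3] 87 ext [51.2 48.6 41.4]
top red [272 177  19  20 269] [280.7 186.4] zpc [112.5 117.8 149.8] top [561.4  -5.1 146.4] 82 ext [51.5 48.5 42.3]
top red [242 180  19  20 225] [251.1 189.3] zpc [112.2 119.  149.2] top [555.5  74.9 146. ] 73 ext [51.  48.6 41.8]
top red [  9 213  83  18 294] [ 49.4 221.7] zpc [-3.7  1.4  7.1] top [479.9 671.3   1.9] 265 ext [ 45.3 234.8  16.8]
top ora [267 229  39   7 134] [286.5 231.8] zpc [239.9 244.1 247.5] top [442.3 -14.6 244.1] 133 ext [13.2 90.3  9.6]
top brs [408 202  24  24 381] [418.9 213.5] zpc [-0.4 38.1 69.7] top [ 483.6 -397.6   66.5] 112 ext [67.7 76.  78.7]
top brs [357 205  23  24 382] [367.7 216.8] zpc [ 0.7 37.9 70.3] top [ 477.3 -252.2   66.4] 116 ext [67.7 71.2 76.9]
scene red [474 178  72  24 288] [508.9 189.5] zpc [-5.6 -0.9  3.2] top [480.4 667.1  -0.9] 279 ext [ 51.7 244.1  12.9]
scene red [308 198  23  21 326] [319.2 209.4] zp
[... 590 characters left out ...]
8.1 162.5] zpc [-0.5  4.5  9.3] top [  14.7 -717.3    4.7] 2704 ext [309.1 186.   18.1]
scene brs [176 221  26  28 486] [189.  234.9] zpc [-0.8 34.9 65.5] top [ 484.2 -250.5   62.5] 118 ext [120.5  67.8  72. ]
scene brs [119 232  26  28 526] [131.8 246. ] zpc [-3.3 34.5 65. ] top [ 490.5 -396.1   61.9] 128 ext [124.8  72.   74.3]
(137, 164) [[637.4 399.7  55.3]] [[636.8 398.2  60. ]]
(201, 167) [[626.4 220.2  50.8]] [[625.2 218.6  60. ]]
(197, 228) [[453.6 241.7   4. ]] [[453.9 231.5  60. ]]
(133, 223) [[471.2 410.8  57.6]] [[471.2 410.   60. ]]
(168, 195) [[551.8 326.    2.8]] [[547.9 311.9  60. ]]
[[338.9 143.2   8.9]] [[344.8 136.7  70. ]]
[[ 335.9 -146.2   58.6]] [[ 336.1 -146.1   60. ]]
```

```bash
cat >> h.py <<'E'
YAW=1.648
def go(*ws,yaw=YAW):
    "print shift/turn numbers from measured pose to waypoints (x,y,z[,yaw])"
    T=tool();print("at",np.round(T[:3,3],1))
    for w in ws:
        y=w[3] if len(w)>3 else yaw
        R=np.c_[[np.cos(y),np.sin(y),0],[np.sin(y),-np.cos(y),0],[0,0,-1]]
        s=T[:3,:3].T@(np.array(w[:3])-T[:3,3]);r=Ro.from_matrix(T[:3,:3].T@R).as_rotvec()
        print(w,np.round(s/400,4).tolist(),np.round(r/np.pi,4).tolist(),"rows>=%.1f"%max(np.linalg.norm(s)/41.7,np.degrees(np.linalg.norm(r))/7.16))
E
python3 -c "
from h import *
go((178,-493,345),(442,-14.5,345))"
```

```text
at [ 177.9 -493.6  226.1]
(178, -493, 345) [0.0008, -0.0016, -0.2972] [-0.0003, -0.0003, -0.4145] rows>=10.4
(442, -14.5, 345) [1.0272, -0.9033, -0.2958] [-0.0003, -0.0003, -0.4145] rows>=13.4
```

>>> send_rows(
  targets=[
    [0, 0, -0.297, 0, 0, -0.1, 1],
    [0, 0, -0.297, 0, 0, -0.2, 1],
    [0, 0, -0.297, 0, 0, -0.3, 1],
    [0.93, -0.82, -0.297, 0, 0, -0.4145, 1],
    [0.93, -0.82, -0.297, 0, 0, -0.4145, 1],
    [0.93, -0.82, -0.297, 0, 0, -0.4145, 1],
    [0.93, -0.82, -0.297, 0, 0, -0.4145, 1],
    [0.93, -0.82, -0.297, 0, 0, -0.4145, 1],
    [0.93, -0.82, -0.297, 0, 0, -0.4145, 1],
    [0.93, -0.82, -0.297, 0, 0, -0.4145, 1],
    [0.93, -0.82, -0.297, 0, 0, -0.4145, 1],
    [0.93, -0.82, -0.297, 0, 0, -0.4145, 1],
    [0.93, -0.82, -0.297, 0, 0, -0.4145, 1],
    [0.93, -0.82, -0.297, 0, 0, -0.4145, 1],
    [0.93, -0.82, -0.297, 0, 0, -0.4145, 1],
    [0.93, -0.82, -0.297, 0, 0, -0.4145, 1],
  ],
)

```text
t: 1.43
tool_pos: [418.5, -53.7, 345.1]
tool_rot: [-0.001, 0.677, 0.736, 0.001]
ft_force: [-0.6, 0.3, -1.0]
finger_gap: 91.7
finger_force: 0.0
```

```bash
python3 - <<'E'
from h import *
np.set_printoptions(precision=1,suppress=True)
im,d,T=snap("wrist","w1")
for nm,c in(("red",RED),("ora",ORA)):
    for m,st,ce in blobs(im,*c,amin=100):
        P=pts("wrist",m,d,T);zt=np.percentile(P[:,2],95);t=P[P[:,2]>zt-8]
        print(nm,st,ce,np.percentile(P[:,2],[2,50,98]),t.mean(0),len(t))
go((442,-14.5,345),(442,-14.5,232))
E
```

```text
red [ 375   60   48   51 1827] [398.7  84.8] [114.9 117.2 147.7] [553.1  75.6 146.4] 506
red [ 369  129   46   45 1537] [391.5 150.8] [114.9 117.1 147.6] [559.8  -2.9 146.2] 436
red [ 364  189   43   41 1297] [385.3 209.2] [115.1 117.2 147.6] [566.4 -82.  146.2] 356
ora [ 301  108   18  112 1011] [309.2 166.9] [241.6 243.9 245.6] [440.8 -14.5 243.7] 1008
at [417.5 -56.2 345. ]
(442, -14.5, 345) [0.0989, 0.0697, 0.0001] [-0.0002, -0.0003, 0.002] rows>=1.2
(442, -14.5, 232) [0.0986, 0.0699, 0.2826] [-0.0002, -0.0003, 0.002] rows>=2.9
```

View pics/w1.png

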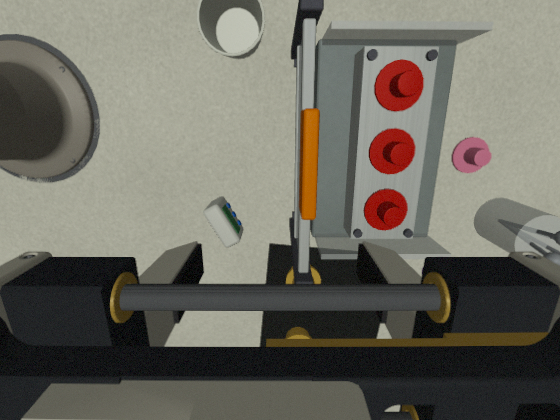

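The wrist view shows the orange grip at (309,167) with its top at z 244. The cap knobs are at (399,85), (392,151) and (385,209), and the cup and timer lie clear on the robot's side.

>>> send_rows(
  targets=[
    [0.099, 0.069, 0, 0, 0, 0.002, 1],
    [0.099, 0.069, 0, 0, 0, 0.002, 1],
    [0.099, 0.069, 0.1, 0, 0, 0.002, 1],
    [0.099, 0.069, 0.2, 0, 0, 0.002, 1],
    [0.099, 0.069, 0.3, 0, 0, 0.002, 1],
    [0.099, 0.069, 0.3275, 0, 0, 0.002, 1],
    [0.099, 0.069, 0.3275, 0, 0, 0.002, 0],
    [0.099, 0.069, 0.3275, 0, 0, 0.002, 0],
    [0.099, 0.069, 0.3275, 0, 0, 0.002, 0],
    [0.099, 0.069, 0.3275, 0, 0, 0.002, 0],
    [0.099, 0.069, 0.3275, 0, 0, 0.002, 0],
    [0.099, 0.069, 0.3275, 0, 0, 0.002, 0],
  ],
)

```text
t: 2.48
tool_pos: [441.7, -17.8, 215.4]
tool_rot: [0.001, 0.682, 0.732, 0.0]
ft_force: [0.5, 0.0, -0.1]
finger_gap: 56.4
finger_force: 0.0
```

>>> send_rows(
  targets=[
    [0, 0, 0, 0, 0, 0, 0],
    [0, 0, 0, 0, 0, 0, 0],
    [0, 0, 0, 0, 0, 0, 0],
    [0, 0, 0, 0, 0, 0, 0],
    [0, 0, 0, 0, 0, 0, 0],
    [0, 0, 0, 0, 0, 0, 0],
    [0, 0, 0, 0, 0, 0, 0],
    [0, 0, 0, 0, 0, 0, 0],
    [0, 0, 0, 0, 0, 0, 0],
  ],
)

```text
t: 3.23
tool_pos: [442.4, -17.6, 214.6]
tool_rot: [0.001, 0.681, 0.732, 0.001]
ft_force: [5.1, 0.2, -2.0]
finger_gap: 13.8
finger_force: 30.0
```

>>> send_rows(
  targets=[
    [0, 0, 0.025, 0, 0, 0, 0],
    [0, 0, 0.05, 0, 0, 0, 0],
    [0, 0, 0.075, 0, 0, 0, 0],
    [0, 0, 0.1, 0, 0, 0, 0],
    [0, 0, 0.125, 0, 0, 0, 0],
    [0, 0, 0.15, 0, 0, 0, 0],
    [0, 0, 0.175, 0, 0, 0, 0],
    [0, 0, 0.2, 0, 0, 0, 0],
    [0, 0, 0.21, 0, 0, 0, 0],
    [0, 0, 0.2175, 0, 0, 0, 0],
    [0, 0, 0.2175, 0, 0, 0, 0],
  ],
)

```text
t: 4.15
tool_pos: [442.4, -17.6, 127.5]
tool_rot: [0.001, 0.682, 0.732, 0.001]
ft_force: [7.6, 2.2, -5.4]
finger_gap: 13.8
finger_force: 30.0
```

>>> send_rows(
  targets=[
    [0, 0, 0.005, 0, 0, 0, 0],
    [0, 0, 0.01, 0, 0, 0, 0],
    [0, 0, 0.015, 0, 0, 0, 0],
    [0, 0, 0.015, 0, 0, 0, 0],
  ],
)

```text
t: 4.48
tool_pos: [442.5, -17.8, 124.7]
tool_rot: [0.002, 0.681, 0.732, 0.001]
ft_force: [-4.8, 2.3, 30.7]
finger_gap: 13.9
finger_force: 30.1
```

```bash
python3 -c "
from h import *
go((442.4,-17.6,200),(567,-83,200),(567,-83,122))"
```

```text
at [442.5 -17.8 124.7]
(442.4, -17.6, 200) [0.0002, 0.0006, -0.1881] [0.0014, 0.0005, -0.0017] rows>=1.8
(567, -83, 200) [-0.1852, 0.2995, -0.1866] [0.0014, 0.0005, -0.0017] rows>=3.8
(567, -83, 122) [-0.1849, 0.2987, 0.0084] [0.0014, 0.0005, -0.0017] rows>=3.4
```

>>> send_rows(
  targets=[
    [0, 0, -0.005, 0, 0, 0, 0.6],
    [0, 0, -0.005, 0, 0, 0, 0.6],
    [0, 0, -0.005, 0, 0, 0, 0.6],
    [0, 0, -0.005, 0, 0, 0, 0.6],
    [0, 0, -0.1, 0, 0, 0, 0.6],
    [0, 0, -0.187, 0, 0, 0, 0.6],
    [0, 0, -0.187, 0, 0, 0, 0.6],
    [-0.185, 0.299, -0.187, 0, 0, 0, 0.6],
    [-0.185, 0.299, -0.187, 0, 0, 0, 0.6],
    [-0.185, 0.299, -0.187, 0, 0, 0, 0.6],
    [-0.185, 0.299, -0.187, 0, 0, 0, 0.6],
    [-0.185, 0.299, -0.187, 0, 0, 0, 0.6],
  ],
)

```text
t: 5.48
tool_pos: [567.9, -84.9, 194.4]
tool_rot: [-0.0, 0.682, 0.731, -0.0]
ft_force: [-0.9, 0.0, -0.3]
finger_gap: 55.2
finger_force: 0.0
```

```bash
python3 - <<'E'
from h import *
np.set_printoptions(precision=1,suppress=True)
im,d,T=snap("wrist","w2")
for nm,c in(("red",RED),("ora",ORA)):
    for m,st,ce in blobs(im,*c,amin=100):
        P=pts("wrist",m,d,T);zt=np.percentile(P[:,2],95);t=P[P[:,2]>zt-8]
        print(nm,st,ce,np.percentile(P[:,2],[2,50,98]),t.mean(0),len(t),(t.max(0)+t.min(0))/2,np.ptp(t,axis=0))
go((567,-83,122))
E
```

```text
red [ 236    0   83   43 2672] [277.2  17.9] [114.9 116.6 141.5] [554.9  63.7 136.7] 246 [554.9  65.3 137.8] [22.   6.  19.6]
red [ 241   74   77   80 4748] [279.  113.7] [115.2 116.8 147.4] [560.8  -3.1 146.4] 1355 [561.   -3.3 146. ] [27.2 27.2  5.2]
red [ 246  179   70   67 3567] [280.5 212.4] [115.3 117.  147.4] [567.4 -81.7 146.1] 1040 [567.2 -82.6 143.7] [27.4 27.1  9.2]
ora [  87   34   53  158 4000] [115.  110.6] [120.4 140.5 154.7] [447.7  -9.  151.1] 1368 [447.7 -12.9 151.1] [10.9 97.6 10.2]
at [566.  -83.7 194.4]
(567, -83, 122) [0.0013, 0.0032, 0.1811] [-0.0008, -0.0003, -0.0024] rows>=1.7
```

View pics/w2.png

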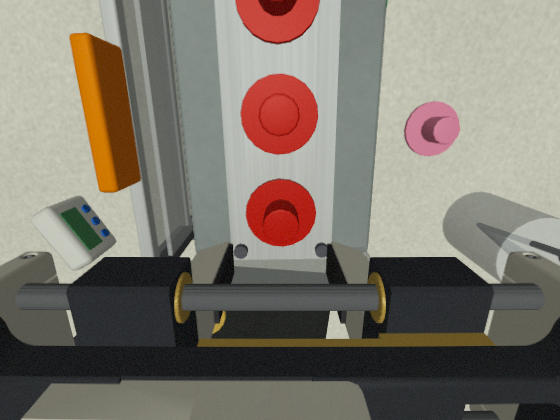

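The guard is down: its grip top is now at z 155. The cap knobs are at (281,213) and (279,114), at z 146. I'm descending onto the −y cap.

>>> send_rows(
  targets=[
    [0.004, 0.0035, 0.08, 0, 0, -0.002, 0.6],
    [0.004, 0.0035, 0.17, 0, 0, -0.002, 0.6],
    [0.004, 0.0035, 0.182, 0, 0, -0.002, 0.6],
    [0.004, 0.0035, 0.182, 0, 0, -0.002, 0],
    [0.004, 0.0035, 0.182, 0, 0, -0.002, 0],
    [0.004, 0.0035, 0.182, 0, 0, -0.002, 0],
    [0.004, 0.0035, 0.182, 0, 0, -0.002, 0],
    [0.004, 0.0035, 0.182, 0, 0, -0.002, 0],
    [0.004, 0.0035, 0.182, 0, 0, -0.002, 0],
    [0.004, 0.0035, 0.182, 0, 0, -0.002, 0],
    [0.004, 0.0035, 0.1, 0, 0, -0.002, 0],
    [0.004, 0.0035, 0, 0, 0, -0.002, 0],
    [0.004, 0.0035, -0.09, 0, 0, -0.002, 0],
    [0.004, 0.0035, -0.09, 0, 0, -0.002, 0],
  ],
)

```text
t: 6.7
tool_pos: [570.3, -82.1, 240.7]
tool_rot: [0.006, 0.679, 0.734, 0.003]
ft_force: [1.8, -0.4, 0.4]
finger_gap: 27.4
finger_force: 30.0
```

```bash
python3 - <<'E'
from h import *
im,d,T=snap("wrist","w3")
go((552,320,230),(552,320,110))
E
```

```text
at [569.1 -81.8 237.1]
(552, 320, 230) [1.005, 0.0348, 0.0146] [0.0028, 0.0011, -0.0] rows>=9.6
(552, 320, 110) [1.006, 0.0321, 0.3146] [0.0028, 0.0011, -0.0] rows>=10.1
```

View pics/w3.png

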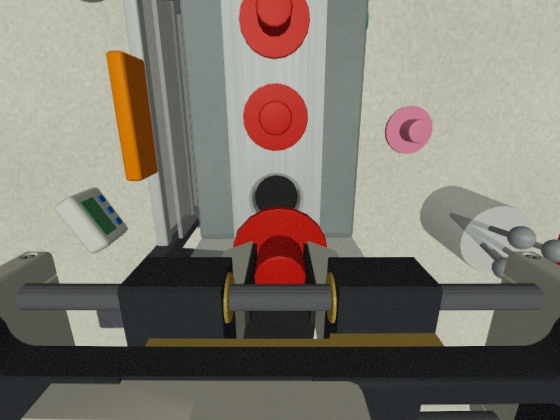

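The cap is in the gripper (gap 27.4 mm), and the open bore shows at (277,197). I'm taking the cap to the tub.

>>> send_rows(
  targets=[
    [0.3, 0.02, 0, 0.003, 0, 0, 0],
    [0.9175, 0.02, 0, 0.003, 0, 0, 0],
    [0.9175, 0.02, 0, 0.003, 0, 0, 0],
    [0.9175, 0.02, 0, 0.003, 0, 0, 0],
    [0.9175, 0.02, 0, 0.003, 0, 0, 0],
    [0.9175, 0.02, 0, 0.003, 0, 0, 0],
    [0.9175, 0.02, 0, 0.003, 0, 0, 0],
    [0.9175, 0.02, 0, 0.003, 0, 0, 0],
    [0.9175, 0.02, 0, 0.003, 0, 0, 0],
    [0.9175, 0.02, 0.02, 0.003, 0, 0, 0],
    [0.9175, 0.02, 0.12, 0.003, 0, 0, 0],
    [0.9175, 0.02, 0.22, 0.003, 0, 0, 0],
    [0.9175, 0.02, 0.32, 0.003, 0, 0, 0],
    [0.9175, 0.02, 0.42, 0.003, 0, 0, 0],
    [0.9175, 0.02, 0.5, 0.003, 0, 0, 0],
    [0.9175, 0.02, 0.5, 0.003, 0, 0, 0],
  ],
)

```text
t: 8.08
tool_pos: [543.4, 283.3, 25.5]
tool_rot: [-0.005, 0.679, 0.734, -0.008]
ft_force: [0.0, -0.7, -1.1]
finger_gap: 27.0
finger_force: 29.9
```

>>> send_rows(
  targets=[
    [0, 0, 0, 0, 0, 0, 0.6],
    [0, 0, 0, 0, 0, 0, 0.6],
    [0, 0, 0, 0, 0, 0, 0.6],
    [0, 0, 0, 0, 0, 0, 0.6],
    [0, 0, -0.1, 0, 0, 0, 0.6],
    [0, 0, -0.2, 0, 0, 0, 0.6],
    [0, 0, -0.3, 0, 0, 0, 0.6],
    [0, 0, -0.4, 0, 0, 0, 0.6],
    [0, 0, -0.44, 0, 0, 0, 0.6],
    [0, 0, -0.44, 0, 0, 0, 0.6],
  ],
)

```text
t: 8.92
tool_pos: [550.7, 286.3, 215.5]
tool_rot: [-0.0, 0.679, 0.734, 0.002]
ft_force: [0.3, -0.1, 0.5]
finger_gap: 55.2
finger_force: 0.0
```

```bash
python3 -c "
from h import *
go((561,-3.2,200),(561,-3.2,121))"
```

```text
at [550.7 286.3 215.5]
(561, -3.2, 200) [-0.7236, -0.0302, 0.0364] [0.0008, -0.0011, 0.0] rows>=7.0
(561, -3.2, 121) [-0.7243, -0.0307, 0.2339] [0.0008, -0.0011, 0.0] rows>=7.3
```

>>> send_rows(
  targets=[
    [-0.3, -0.03, 0, 0.001, -0.001, 0, 0.6],
    [-0.724, -0.03, 0, 0.001, -0.001, 0, 0.6],
    [-0.724, -0.03, 0, 0.001, -0.001, 0, 0.6],
    [-0.724, -0.03, 0, 0.001, -0.001, 0, 0.6],
    [-0.724, -0.03, 0, 0.001, -0.001, 0, 0.6],
    [-0.724, -0.03, 0, 0.001, -0.001, 0, 0.6],
    [-0.724, -0.03, 0, 0.001, -0.001, 0, 0.6],
    [-0.724, -0.03, 0, 0.001, -0.001, 0, 0.6],
    [-0.724, -0.03, 0, 0.001, -0.001, 0, 0.6],
    [-0.724, -0.03, 0.06, 0.001, -0.001, 0, 0.6],
  ],
)

```text
t: 9.75
tool_pos: [560.8, -4.4, 188.2]
tool_rot: [0.0, 0.68, 0.734, -0.003]
ft_force: [0.7, 0.1, 0.4]
finger_gap: 55.2
finger_force: 0.0
```

```bash
python3 -c "
from h import *
go((561,-3.2,121))"
```

```text
at [560.8  -4.4 188.2]
(561, -3.2, 121) [0.0036, 0.0014, 0.1679] [-0.0013, 0.0014, -0.0003] rows>=1.6
```

>>> send_rows(
  targets=[
    [0, 0.001, 0.08, 0, 0, 0, 0.6],
    [0, 0.001, 0.155, 0, 0, 0, 0.6],
    [0, 0.001, 0.166, 0, 0, 0, 0.6],
    [0, 0.001, 0.166, 0, 0, 0, 0],
    [0, 0.001, 0.166, 0, 0, 0, 0],
    [0, 0.001, 0.166, 0, 0, 0, 0],
    [0, 0.001, 0.166, 0, 0, 0, 0],
    [0, 0.001, 0.166, 0, 0, 0, 0],
    [0, 0.001, 0.166, 0, 0, 0, 0],
    [0, 0.001, 0.166, 0, 0, 0, 0],
    [0, 0.001, 0.1, 0, 0, 0, 0],
    [0, 0.001, 0, 0, 0, 0, 0],
    [0, 0.001, -0.12, 0, 0, 0, 0],
    [0, 0.001, -0.12, 0, 0, 0, 0],
    [0, 0.001, -0.12, 0, 0, 0, 0],
  ],
)

```text
t: 11.0
tool_pos: [560.5, -4.4, 235.5]
tool_rot: [-0.001, 0.679, 0.734, -0.004]
ft_force: [-0.1, -0.2, -1.5]
finger_gap: 27.2
finger_force: 29.8
```

```bash
python3 -c "
from h import *
go((546,345,230),(546,345,28))"
```

```text
at [560.5  -4.4 235.5]
(546, 345, 230) [0.8737, 0.0312, 0.0094] [-0.0023, 0.0015, -0.0] rows>=8.4
(546, 345, 28) [0.8761, 0.0349, 0.5144] [-0.0023, 0.0015, -0.0] rows>=9.8
```

>>> send_rows(
  targets=[
    [0.3, 0.03, 0, -0.002, 0, 0, 0],
    [0.89, 0.03, 0, -0.002, 0, 0, 0],
    [0.89, 0.03, 0, -0.002, 0, 0, 0],
    [0.89, 0.03, 0, -0.002, 0, 0, 0],
    [0.89, 0.03, 0, -0.002, 0, 0, 0],
    [0.89, 0.03, 0, -0.002, 0, 0, 0],
    [0.89, 0.03, 0, -0.002, 0, 0, 0],
    [0.89, 0.03, 0, -0.002, 0, 0, 0],
    [0.89, 0.03, 0, -0.002, 0, 0, 0],
    [0.89, 0.03, 0, -0.002, 0, 0, 0],
    [0.89, 0.03, 0.1, -0.002, 0, 0, 0],
    [0.89, 0.03, 0.2, -0.002, 0, 0, 0],
    [0.89, 0.03, 0.3, -0.002, 0, 0, 0],
    [0.89, 0.03, 0.4, -0.002, 0, 0, 0],
    [0.89, 0.03, 0.5, -0.002, 0, 0, 0],
    [0.89, 0.03, 0.505, -0.002, 0, 0, 0],
    [0.89, 0.03, 0.505, -0.002, 0, 0, 0.6],
    [0.89, 0.03, 0.505, -0.002, 0, 0, 0.6],
    [0.89, 0.03, 0.505, -0.002, 0, 0, 0.6],
    [0.89, 0.03, 0.505, -0.002, 0, 0, 0.6],
  ],
)

```text
t: 12.67
tool_pos: [542.8, 351.4, 31.8]
tool_rot: [-0.0, 0.679, 0.734, -0.002]
ft_force: [0.4, -0.0, -0.2]
finger_gap: 49.7
finger_force: 0.0
```

>>> send_rows(
  targets=[
    [0, 0, -0.1, 0, 0, 0, 0.6],
    [0, 0, -0.2, 0, 0, 0, 0.6],
    [0, 0, -0.3, 0, 0, 0, 0.6],
    [0, 0, -0.4, 0, 0, 0, 0.6],
    [0, 0, -0.5, 0, 0, 0, 0.8],
    [-0.5, 0, -0.5, 0, 0, 0, 0.8],
    [-0.9, 0, -0.5, 0, 0, 0, 0.8],
    [-0.9, 0, -0.5, 0, 0, 0, 0.8],
    [-0.9, 0, -0.5, 0, 0, 0, 0.8],
    [-0.9, 0, -0.5, 0, 0, 0, 0.8],
    [-0.9, 0, -0.5, 0, 0, 0, 0.8],
    [-0.9, 0, -0.5, 0, 0, 0, 0.8],
    [-0.9, 0, -0.5, 0, 0, 0, 0.8],
    [-0.9, 0, -0.5, 0, 0, 0, 0.8],
    [-0.9, 0, -0.5, 0, 0, 0, 0.8],
    [-0.9, 0, -0.5, 0, 0, 0, 0.8],
  ],
)

```text
t: 14.0
tool_pos: [570.7, -8.7, 231.8]
tool_rot: [-0.0, 0.68, 0.733, -0.003]
ft_force: [0.3, 0.7, -0.1]
finger_gap: 73.5
finger_force: 0.0
```

```bash
cat >> h.py <<'E'
def bush(n="top"):
    im,d,T=snap(n)
    for m,st,ce in blobs(im,*BRS,amin=150):
        P=pts(n,m,d,T);zt=np.percentile(P[:,2],95);t=P[P[:,2]>zt-8];q=(t.max(0)+t.min(0))/2
        if len(t)>20 and zt>30: print("bush",n,ce.round(),"ztop %.1f"%zt,t.mean(0).round(1),"mid",q.round(1),np.ptp(t,axis=0).round(1))
    return im,d,T
E
python3 - <<'E'
from h import *
im,d,T=bush("top");cv2.imwrite("pics/t2.png",im[:,:,::-1])
im,d,T=snap("wrist")
K,D,W=cam("wrist",T)
# bore mouths: dark discs in housing
g=cv2.cvtColor(im,cv2.COLOR_RGB2GRAY);cv2.imwrite("pics/w4.png",im[:,:,::-1])
go((477,-252,200),(484,-397,200))
E
```

```text
bush top [419. 214.] ztop 68.8 [ 483.8 -397.9   66.5] mid [ 483.3 -398.6   66.7] [36.5 41.1 10.4]
bush top [368. 217.] ztop 69.2 [ 477.6 -252.3   66.8] mid [ 477.4 -252.    66.9] [36.4 37.9 10.9]
at [570.5  -6.6 231.4]
(477, -252, 200) [-0.5934, -0.2802, 0.0816] [-0.0015, 0.001, 0.0001] rows>=6.3
(484, -397, 200) [-0.9562, -0.2908, 0.0828] [-0.0015, 0.001, 0.0001] rows>=9.6
```

View pics/w4.png

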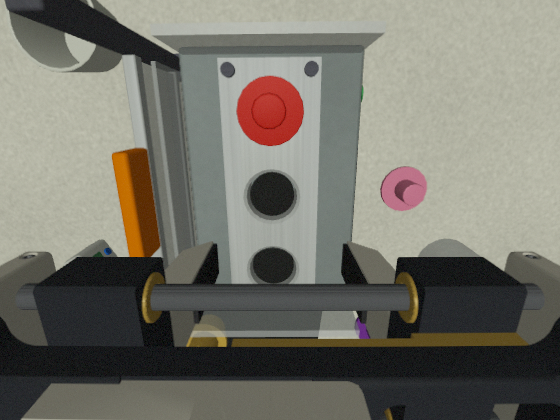

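The view shows the two open bores at (272,195) and (274,265) and the remaining cap at (270,111).

```bash
python3 - <<'E'
from h import *
im,d,T=snap("wrist")
g=cv2.cvtColor(im,cv2.COLOR_RGB2GRAY)
for th in(60,100,130,150):
    roi=np.zeros_like(g);roi[150:292,225:320]=255
    k,l,st,c=cv2.connectedComponentsWithStats(((g<th)&(roi>0)).astype(np.uint8))
    for i in range(1,k):
        if 800<st[i,4]<6000:
            cn,_=cv2.findContours((l==i).astype(np.uint8),cv2.RETR_EXTERNAL,cv2.CHAIN_APPROX_NONE)
            (x,y),ax,a=cv2.fitEllipse(max(cn,key=len))
            for z in(107,110):
                q=plane("wrist",max(cn,key=len)[:,0],z,T)
                print(th,st[i,:4],(round(x),round(y)),z,((q.max(0)+q.min(0))/2)[:2].round(1),np.ptp(q,axis=0)[:2].round(1))
for m,st,ce in blobs(im,*RED,amin=100):
    P=pts("wrist",m,d,T);t=P[P[:,2]>140];print("cap",((t.max(0)+t.min(0))/2).round(1),t.mean(0).round(1))
go((477,-251,200))
E
```

```text
60 [250 173  44  44] (272, 194) 107 [560.8  -1.3] [43.2 44. ]
60 [250 173  44  44] (272, 194) 110 [ 5.608e+02 -5.000e-01] [42.8 43.5]
60 [225 249  95  38] (272, 270) 107 [568.2 -84.2] [103.1  49.2]
60 [225 249  95  38] (272, 270) 110 [568.1 -82.5] [102.   48.6]
100 [247 173  50  46] (271, 196) 107 [560.8  -2.8] [49.  47.3]
100 [247 173  50  46] (271, 196) 110 [560.9  -2. ] [48.5 46.8]
100 [225 248  95  44] (272, 274) 107 [568.6 -86.9] [103.8  56.4]
100 [225 248  95  44] (272, 274) 110 [568.5 -85.2] [102.7  55.8]
130 [225 157  95 135] (273, 217) 107 [567.5 -37.8] [105.9 154.5]
130 [225 157  95 135] (273, 217) 110 [567.5 -36.7] [104.7 152.8]
130 [246 171  51  50] (271, 196) 107 [560.6  -2.9] [50.2 50.7]
130 [246 171  51  50] (271, 196) 110 [560.6  -2.1] [49.7 50.1]
150 [225 150  95 142] (273, 212) 107 [567.4 -34.6] [106. 161.]
150 [225 150  95 142] (273, 212) 110 [567.4 -33.4] [104.9 159.3]
150 [244 170  56  52] (271, 196) 107 [560.8  -2.9] [55.1 53. ]
150 [244 170  56  52] (271, 196) 110 [560.9  -2.1] [54.5 52.4]
cap [554.   76.4 145.9] [554.1  76.5 146.3]
at [570.5  -6.1 231.1]
(477, -251, 200) [-0.5918, -0.2806, 0.0811] [-0.0016, 0.001, 0.0004] rows>=6.3
```

>>> send_rows(
  targets=[
    [-0.2, -0.1, 0, 0, 0, 0, 0.8],
    [-0.5925, -0.2795, 0, 0, 0, 0, 0.8],
    [-0.5925, -0.2795, 0, 0, 0, 0, 0.8],
    [-0.5925, -0.2795, 0, 0, 0, 0, 0.8],
    [-0.5925, -0.2795, 0, 0, 0, 0, 0.8],
    [-0.5925, -0.2795, 0, 0, 0, 0, 0.8],
    [-0.5925, -0.2795, 0.08, 0, 0, 0, 0.8],
    [-0.5925, -0.2795, 0.16, 0, 0, 0, 0.8],
    [-0.5925, -0.2795, 0.24, 0, 0, 0, 0.8],
    [-0.5925, -0.2795, 0.24, 0, 0, 0, 0.8],
    [-0.5925, -0.2795, 0.24, 0, 0, 0, 0.8],
    [-0.5925, -0.2795, 0.24, 0, 0, 0, 0.8],
  ],
)

```text
t: 15.15
tool_pos: [478.2, -252.2, 137.6]
tool_rot: [0.0, 0.679, 0.734, -0.003]
ft_force: [-0.4, -0.3, 0.6]
finger_gap: 73.5
finger_force: 0.0
```

```bash
python3 - <<'E'
from h import *
im,d,T=bush("wrist");cv2.imwrite("pics/w5.png",im[:,:,::-1])
go((477.4,-252.2,40))
E
```

```text
bush wrist [279. 203.] ztop 67.3 [ 476.3 -249.6   66.3] mid [ 476.5 -251.5   63.9] [39.6 39.6  9.2]
bush wrist [150. 297.] ztop 225.2 [ 437.  -226.   222.3] mid [ 436.9 -226.9  222. ] [ 3.1 15.2  9.3]
bush wrist [409. 297.] ztop 224.7 [ 513.6 -220.3  221.7] mid [ 513.8 -221.4  221.3] [ 2.8 15.3  9.1]
bush wrist [355. 336.] ztop 232.5 [ 507.1 -227.1  230.6] mid [ 503.1 -226.1  231. ] [80.6 11.3 13. ]
at [ 478.4 -252.5  138.1]
(477.4, -252.2, 40) [0.0024, -0.0016, 0.2451] [-0.001, 0.0018, 0.0005] rows>=2.4
```

View pics/w5.png

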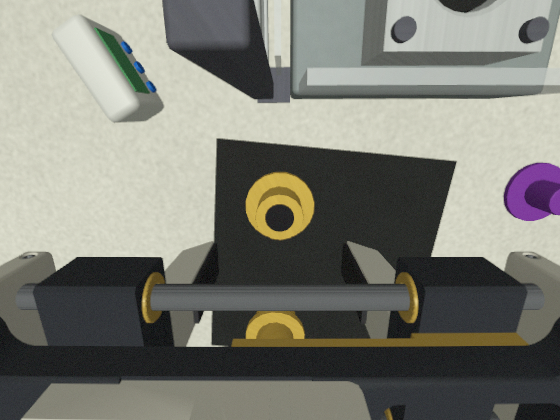

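The bushing stands upright below the gripper at (280,206), its top at z 66. I'm going down to grip the hub.

>>> send_rows(
  targets=[
    [0.002, -0.004, 0.08, 0, 0.002, 0, 0.8],
    [0.002, -0.004, 0.16, 0, 0.002, 0, 0.8],
    [0.002, -0.004, 0.22, 0, 0.002, 0, 0.8],
    [0.002, -0.004, 0.244, 0, 0.002, 0, 0.8],
    [0.002, -0.004, 0.244, 0, 0.002, 0, 0.8],
    [0.002, -0.004, 0.244, 0, 0.002, 0, 0],
    [0.002, -0.004, 0.244, 0, 0.002, 0, 0],
    [0.002, -0.004, 0.244, 0, 0.002, 0, 0],
    [0.002, -0.004, 0.244, 0, 0.002, 0, 0],
    [0.002, -0.004, 0.244, 0, 0.002, 0, 0],
    [0.002, -0.004, 0.244, 0, 0.002, 0, 0],
    [0.002, -0.004, 0.244, 0, 0.002, 0, 0],
    [0.002, -0.004, 0.244, 0, 0.002, 0, 0],
    [0.002, -0.004, 0.244, 0, 0.002, 0, 0],
  ],
)

```text
t: 16.37
tool_pos: [475.4, -252.7, 39.0]
tool_rot: [-0.002, 0.679, 0.734, -0.001]
ft_force: [2.5, 1.0, 5.3]
finger_gap: 39.6
finger_force: 30.0
```

```bash
python3 - <<'E'
from h import *
go((477,-251.7,200),(567.2,-82.5,200),(560.7,-2.8,200))
E
```

```text
at [ 475.4 -252.7   39. ]
(477, -251.7, 200) [0.0028, 0.0025, -0.4025] [-0.0014, -0.0005, -0.0] rows>=3.9
(567.2, -82.5, 200) [0.4072, 0.2599, -0.403] [-0.0014, -0.0005, -0.0] rows>=6.0
(560.7, -2.8, 200) [0.6071, 0.2591, -0.4026] [-0.0014, -0.0005, -0.0] rows>=7.4
```

>>> send_rows(
  targets=[
    [0, 0, -0.08, 0, 0, 0, 0],
    [0, 0, -0.17, 0, 0, 0, 0],
    [0, 0, -0.26, 0, 0, 0, 0],
    [0, 0, -0.35, 0, 0, 0, 0],
    [0, 0, -0.41, -0.001, 0, 0, 0],
    [0.1, 0.05, -0.42, -0.001, 0, 0, 0],
    [0.2, 0.1, -0.42, -0.001, 0, 0, 0],
    [0.3, 0.15, -0.42, -0.001, 0, 0, 0],
    [0.4, 0.2, -0.42, -0.001, 0, 0, 0],
    [0.5, 0.26, -0.42, -0.001, 0, 0, 0],
    [0.56, 0.26, -0.42, -0.001, 0, 0, 0],
    [0.604, 0.259, -0.42, -0.001, 0, 0, 0],
    [0.604, 0.259, -0.4, -0.001, 0, 0, 0],
    [0.604, 0.259, -0.38, -0.001, 0, 0, 0],
    [0.604, 0.259, -0.36, -0.001, 0, 0, 0],
    [0.604, 0.259, -0.36, -0.001, 0, 0, 0],
    [0.604, 0.259, -0.36, -0.001, 0, 0, 0],
    [0.604, 0.259, -0.36, -0.001, 0, 0, 0],
  ],
)

```text
t: 17.87
tool_pos: [560.1, -4.8, 182.2]
tool_rot: [-0.002, 0.68, 0.733, -0.0]
ft_force: [0.6, -0.9, -3.4]
finger_gap: 39.3
finger_force: 30.0
```

```bash
python3 - <<'E'
from h import *
im,d,T=bush("wrist");cv2.imwrite("pics/w6.png",im[:,:,::-1])
go((560.7,-3.8,152),(560.7,-3.8,143))
E
```

```text
bush wrist [104. 218.] ztop 156.3 [440.3   1.2 155.3] mid [440.3  -2.1 155.5] [16.6 75.6  4.4]
bush wrist [280. 239.] ztop 210.3 [558.3   7.2 209. ] mid [559.3   4.7 207.1] [39.4 22.8  9.6]
bush wrist [207. 298.] ztop 270.0 [535.9  22.2 267. ] mid [535.8  20.3 266.3] [ 2.2 16.4  8.7]
bush wrist [352. 298.] ztop 269.8 [578.7  25.6 267. ] mid [578.9  23.6 266.4] [ 2.3 16.2  9. ]
bush wrist [333. 341.] ztop 277.4 [572.4  18.2 275.4] mid [567.1  17.  276.4] [81.8 13.5 11. ]
at [560.3  -4.7 182.5]
(560.7, -3.8, 152) [0.0019, 0.0014, 0.0762] [-0.0009, -0.0009, -0.0005] rows>=0.7
(560.7, -3.8, 143) [0.0018, 0.0015, 0.0987] [-0.0009, -0.0009, -0.0005] rows>=0.9
```

View pics/w6.png

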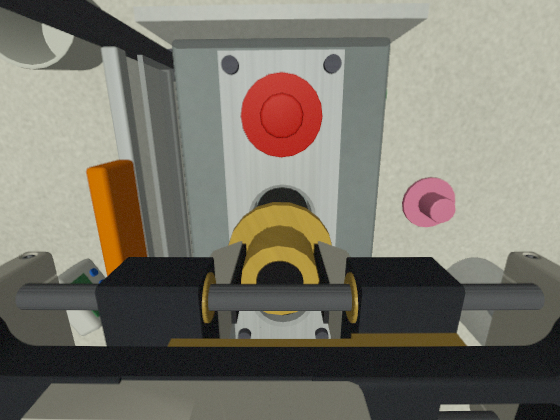

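The bushing is held level above the middle bore, with the flange's far edge near (282,202) and the bore's far rim near (282,187). I'll check the flange centre before going down.

```bash
python3 - <<'E'
from h import *
im=cv2.imread("pics/w6.png")[:,:,::-1].copy();T=tool()
m=[b for b in blobs(im,*BRS,amin=1000) if 200<b[2][1]<280 and b[2][0]>200][0]
v,u=np.nonzero(m[0]);print(m[1])
# top arc of flange (first brass pixel per column), circle fit on flange-top plane
c=np.arange(u.min()+3,u.max()-2);e=np.array([[x,v[u==x].min()] for x in c if (u==x).any()],float)
e=e[e[:,1]<236]
q=plane("wrist",e,T[2,3]-3,T)[:,:2]
A=np.c_[2*q,np.ones(len(q))];s=np.linalg.lstsq(A,(q**2).sum(1),rcond=None)[0]
print("flange centre",s[:2].round(1),"r",np.sqrt(s[2]+s[:2]@s[:2]).round(1),"TCP",T[:3,3].round(1))
print("y from known r",(q[:,1]-np.sqrt(32**2-np.clip(q[:,0]-s[0],-31,31)**2)).mean().round(1))
E
```

```text
[ 229  202  102   82 5262]
flange centre [ 5.593e+02 -4.000e-01] r 29.6 TCP [560.3  -4.7 182.5]
y from known r -3.5
```

>>> send_rows(
  targets=[
    [0.0015, 0.0025, 0.02, -0.001, -0.001, 0, 0],
    [0.0015, 0.0025, 0.04, -0.001, -0.001, 0, 0],
    [0.0015, 0.0025, 0.06, -0.001, -0.001, 0, 0],
    [0.0015, 0.0025, 0.07, -0.001, -0.001, 0, 0],
    [0.0015, 0.0025, 0.08, -0.001, -0.001, 0, 0],
    [0.0015, 0.0025, 0.09, -0.001, -0.001, 0, 0],
    [0.0015, 0.0025, 0.095, -0.001, -0.001, 0, 0],
    [0.0015, 0.0025, 0.1, -0.001, -0.001, 0, 0],
    [0.0015, 0.0025, 0.1, -0.001, -0.001, 0, 0],
  ],
)

```text
t: 18.67
tool_pos: [560.9, -3.0, 142.0]
tool_rot: [-0.0, 0.679, 0.734, -0.0]
ft_force: [0.1, 0.2, -3.1]
finger_gap: 39.3
finger_force: 30.0
```

>>> send_rows(
  targets=[
    [0, 0, 0.005, 0, 0, 0, 0],
    [0, 0, 0.01, 0, 0, 0, 0],
    [0, 0, 0.015, 0, 0, 0, 0],
    [0, 0, 0.02, 0, 0, 0, 0],
    [0, 0, 0.025, 0, 0, 0, 0],
    [0, 0, 0.03, 0, 0, 0, 0],
    [0, 0, 0.035, 0, 0, 0, 0],
    [0, 0, 0.04, 0, 0, 0, 0],
    [0, 0, 0.044, 0, 0, 0, 0],
    [0, 0, 0.044, 0, 0, 0, 0],
  ],
)

```text
t: 19.5
tool_pos: [561.3, -3.1, 125.4]
tool_rot: [0.001, 0.679, 0.734, 0.0]
ft_force: [-0.7, -0.2, 3.4]
finger_gap: 39.2
finger_force: 30.0
```

>>> send_rows(
  targets=[
    [0, 0, 0.003, 0, 0, 0, 0],
    [0, 0, 0.006, 0, 0, 0, 0],
    [0, 0, 0.009, 0, 0, 0, 0],
    [0, 0, 0.012, 0, 0, 0, 0],
    [0, 0, 0.015, 0, 0, 0, 0],
    [0, 0, 0.015, 0, 0, 0, 0],
  ],
)

```text
t: 20.0
tool_pos: [561.6, -3.2, 120.8]
tool_rot: [0.001, 0.679, 0.734, 0.001]
ft_force: [-3.9, -0.3, 14.9]
finger_gap: 39.8
finger_force: 30.0
```

>>> send_rows(
  targets=[
    [0, 0, 0.003, 0, 0, 0, 0],
    [0, 0, 0.005, 0, 0, 0, 0],
    [0, 0, 0.005, 0, 0, 0, 0],
  ],
)

```text
t: 20.25
tool_pos: [561.7, -3.3, 120.6]
tool_rot: [0.002, 0.679, 0.734, 0.001]
ft_force: [-8.4, -0.6, 26.2]
finger_gap: 39.1
finger_force: 30.0
```

>>> send_rows(
  targets=[
    [0, 0, -0.006, 0, 0, 0, 0.8],
    [0, 0, -0.006, 0, 0, 0, 0.8],
    [0, 0, -0.006, 0, 0, 0, 0.8],
    [0, 0, -0.006, 0, 0, 0, 0.8],
    [0, 0, -0.006, 0, 0, 0, 0.8],
    [0, 0, -0.1, 0, 0, 0, 0.8],
    [0, 0, -0.2, 0, 0, 0, 0.8],
    [0, 0, -0.24, 0, 0, 0, 0.8],
    [0, 0, -0.24, 0, 0, 0, 0.8],
    [0, 0, -0.24, 0, 0, 0, 0.8],
  ],
)

```text
t: 21.08
tool_pos: [561.2, -2.9, 213.0]
tool_rot: [0.001, 0.679, 0.734, 0.0]
ft_force: [-0.0, -0.1, -0.4]
finger_gap: 73.5
finger_force: 0.0
```

```bash
python3 - <<'E'
from h import *
im,d,T=bush("wrist");bush("top")
go((483.5,-398.2,200),(483.5,-398.2,130))
E
```

```text
bush wrist [125. 209.] ztop 156.4 [ 4.405e+02 -1.000e-01  1.554e+02] mid [440.6  -2.1 155.2] [17.  74.9  4.5]
bush wrist [280. 206.] ztop 149.2 [ 5.604e+02 -3.000e-01  1.483e+02] mid [560.8  -2.2 146.2] [39.  39.1  9.6]
bush wrist [150. 298.] ztop 300.6 [519.7  23.  297.6] mid [519.6  22.  297. ] [ 2.9 15.1  8.8]
bush wrist [409. 297.] ztop 300.6 [596.3  28.5 297.6] mid [596.4  27.6 297.1] [ 2.6 14.9  8.8]
bush wrist [395. 341.] ztop 308.2 [589.7  21.7 306.2] mid [585.8  22.1 306.7] [80.5 10.6 12.8]
bush top [419. 214.] ztop 68.8 [ 483.5 -397.5   66.4] mid [ 483.2 -399.    67.3] [36.3 40.3 13. ]
at [560.1  -2.8 211. ]
(483.5, -398.2, 200) [-0.9708, -0.2671, 0.0277] [-0.0009, -0.0002, -0.0] rows>=9.7
(483.5, -398.2, 130) [-0.9709, -0.2666, 0.2027] [-0.0009, -0.0002, -0.0] rows>=9.9
```

>>> send_rows(
  targets=[
    [-0.2, 0, 0, 0, 0, 0, 0.8],
    [-0.97, -0.267, 0, 0, 0, 0, 0.8],
    [-0.97, -0.267, 0, 0, 0, 0, 0.8],
    [-0.97, -0.267, 0, 0, 0, 0, 0.8],
    [-0.97, -0.267, 0, 0, 0, 0, 0.8],
    [-0.97, -0.267, 0, 0, 0, 0, 0.8],
    [-0.97, -0.267, 0, 0, 0, 0, 0.8],
    [-0.97, -0.267, 0, 0, 0, 0, 0.8],
    [-0.97, -0.267, 0, 0, 0, 0, 0.8],
    [-0.97, -0.267, 0, 0, 0, 0, 0.8],
    [-0.97, -0.267, 0.06, 0, 0, 0, 0.8],
    [-0.97, -0.267, 0.12, 0, 0, 0, 0.8],
    [-0.97, -0.267, 0.18, 0, 0, 0, 0.8],
    [-0.97, -0.267, 0.18, 0, 0, 0, 0.8],
    [-0.97, -0.267, 0.18, 0, 0, 0, 0.8],
    [-0.97, -0.267, 0.18, 0, 0, 0, 0.8],
  ],
)

```text
t: 22.52
tool_pos: [484.7, -398.1, 141.1]
tool_rot: [0.0, 0.679, 0.734, -0.0]
ft_force: [0.1, 0.4, -0.6]
finger_gap: 73.4
finger_force: 0.0
```

```bash
python3 - <<'E'
from h import *
im,d,T=bush("wrist")
go((483.5,-398.2,40))
E
```

```text
bush wrist [279. 203.] ztop 67.3 [ 482.7 -396.2   66.3] mid [ 483.  -397.9   64.2] [39.8 39.8  9.4]
bush wrist [150. 297.] ztop 228.7 [ 443.3 -372.2  225.8] mid [ 443.3 -373.3  225.7] [ 2.9 15.2  9.7]
bush wrist [409. 297.] ztop 228.6 [ 519.8 -366.6  225.5] mid [ 520.3 -367.6  225.1] [ 3.1 15.4  9.1]
bush wrist [395. 341.] ztop 236.2 [ 513.4 -373.5  234.3] mid [ 509.6 -372.3  234.9] [80.6 11.3 12.9]
at [ 485.  -398.4  141.9]
(483.5, -398.2, 40) [0.0012, -0.004, 0.2547] [0.0004, 0.0005, 0.0001] rows>=2.4
```

>>> send_rows(
  targets=[
    [0.001, -0.005, 0.08, 0, 0, 0, 0.8],
    [0.001, -0.005, 0.16, 0, 0, 0, 0.8],
    [0.001, -0.005, 0.22, 0, 0, 0, 0.8],
    [0.001, -0.005, 0.253, 0, 0, 0, 0.8],
    [0.001, -0.005, 0.253, 0, 0, 0, 0.8],
    [0.001, -0.005, 0.253, 0, 0, 0, 0],
    [0.001, -0.005, 0.253, 0, 0, 0, 0],
    [0.001, -0.005, 0.253, 0, 0, 0, 0],
    [0.001, -0.005, 0.253, 0, 0, 0, 0],
    [0.001, -0.005, 0.253, 0, 0, 0, 0],
    [0.001, -0.005, 0.253, 0, 0, 0, 0],
    [0.001, -0.005, 0.253, 0, 0, 0, 0],
    [0.001, -0.005, 0.253, 0, 0, 0, 0],
    [0.001, -0.005, 0.253, 0, 0, 0, 0],
  ],
)

```text
t: 23.73
tool_pos: [482.9, -398.2, 40.3]
tool_rot: [0.001, 0.679, 0.734, -0.0]
ft_force: [1.8, 1.0, 6.5]
finger_gap: 39.4
finger_force: 30.0
```

```bash
python3 - <<'E'
from h import *
go((483,-398,200),(567.5,-83,200),(567.5,-83,182))
E
```

```text
at [ 482.9 -398.2   40.3]
(483, -398, 200) [-0.0001, 0.0008, -0.3991] [0.0004, 0.0005, -0.0] rows>=3.8
(567.5, -83, 200) [0.7688, 0.2721, -0.3999] [0.0004, 0.0005, -0.0] rows>=8.7
(567.5, -83, 182) [0.7688, 0.2721, -0.3549] [0.0004, 0.0005, -0.0] rows>=8.5
```

>>> send_rows(
  targets=[
    [0, 0, -0.08, 0, 0, 0, 0],
    [0, 0, -0.17, 0, 0, 0, 0],
    [0, 0, -0.26, 0, 0, 0, 0],
    [0, 0, -0.35, 0, 0, 0, 0],
    [0, 0, -0.41, 0, 0, 0, 0],
    [0.1, 0.05, -0.42, 0, 0, 0, 0],
    [0.2, 0.1, -0.42, 0, 0, 0, 0],
    [0.3, 0.15, -0.42, 0, 0, 0, 0],
    [0.4, 0.2, -0.42, 0, 0, 0, 0],
    [0.5, 0.25, -0.42, 0, 0, 0, 0],
    [0.6, 0.27, -0.42, 0, 0, 0, 0],
    [0.7, 0.272, -0.42, 0, 0, 0, 0],
    [0.74, 0.272, -0.42, 0, 0, 0, 0],
    [0.769, 0.272, -0.42, 0, 0, 0, 0],
    [0.769, 0.272, -0.39, 0, 0, 0, 0],
    [0.769, 0.272, -0.355, 0, 0, 0, 0],
    [0.769, 0.272, -0.355, 0, 0, 0, 0],
    [0.769, 0.272, -0.355, 0, 0, 0, 0],
    [0.769, 0.272, -0.355, 0, 0, 0, 0],
  ],
)

```text
t: 25.32
tool_pos: [567.1, -83.4, 181.7]
tool_rot: [0.0, 0.68, 0.734, -0.0]
ft_force: [-0.4, -0.2, -2.8]
finger_gap: 38.9
finger_force: 30.0
```

```bash
python3 - <<'E'
from h import *
im,d,T=bush("wrist")
m=[b for b in blobs(im,*BRS,amin=1000) if 200<b[2][1]<280 and b[2][0]>200][0]
v,u=np.nonzero(m[0]);c=np.arange(u.min()+3,u.max()-2);e=np.array([[x,v[u==x].min()] for x in c if (u==x).any()],float);e=e[e[:,1]<236]
q=plane("wrist",e,T[2,3]-4,T)[:,:2];x0=(q[:,0].min()+q[:,0].max())/2
print("flange x",x0.round(1),"y",(q[:,1]-np.sqrt(32**2-np.clip(q[:,0]-x0,-31,31)**2)).mean().round(1))
go((567.5,-83,182),(567.5,-83,143))
E
```

```text
bush wrist [ 82. 111.] ztop 156.4 [441.6  -9.9 155.3] mid [441.9 -13.4 155.3] [20.1 98.1  5.2]
bush wrist [281. 114.] ztop 149.2 [560.6  -1.8 148.4] mid [560.7  -2.7 148.4] [39.4 39.5  4.5]
bush wrist [280. 240.] ztop 208.5 [565.3 -72.4 207.1] mid [566.2 -74.7 205.2] [39.6 23.   9.4]
bush wrist [207. 298.] ztop 269.3 [542.6 -56.1 266.4] mid [542.5 -58.2 265.7] [ 2.3 16.5  8.6]
bush wrist [352. 297.] ztop 269.2 [585.3 -52.8 266.4] mid [585.7 -54.5 265.7] [ 2.5 16.   8.9]
bush wrist [333. 341.] ztop 276.8 [579.1 -60.  274.8] mid [574.  -60.6 275.5] [81.5 12.9 12.5]
flange x 565.4 y -83.3
at [567.4 -83.4 182. ]
(567.5, -83, 182) [0.0009, 0.0004, -0.0001] [0.0002, 0.0001, -0.0003] rows>=0.0
(567.5, -83, 143) [0.001, 0.0003, 0.0974] [0.0002, 0.0001, -0.0003] rows>=0.9
```

>>> send_rows(
  targets=[
    [0.0025, 0.0015, 0.02, 0, 0, 0, 0],
    [0.0025, 0.0015, 0.04, 0, 0, 0, 0],
    [0.0025, 0.0015, 0.06, 0, 0, 0, 0],
    [0.0025, 0.0015, 0.07, 0, 0, 0, 0],
    [0.0025, 0.0015, 0.08, 0, 0, 0, 0],
    [0.0025, 0.0015, 0.09, 0, 0, 0, 0],
    [0.0025, 0.0015, 0.095, 0, 0, 0, 0],
    [0.0025, 0.0015, 0.0975, 0, 0, 0, 0],
    [0.0025, 0.0015, 0.0975, 0, 0, 0, 0],
  ],
)

```text
t: 26.12
tool_pos: [567.6, -81.6, 142.3]
tool_rot: [-0.0, 0.679, 0.734, -0.0]
ft_force: [0.7, 0.0, -4.2]
finger_gap: 39.6
finger_force: 30.0
```

>>> send_rows(
  targets=[
    [0, 0, 0.005, 0, 0, 0, 0],
    [0, 0, 0.01, 0, 0, 0, 0],
    [0, 0, 0.015, 0, 0, 0, 0],
    [0, 0, 0.02, 0, 0, 0, 0],
    [0, 0, 0.025, 0, 0, 0, 0],
    [0, 0, 0.03, 0, 0, 0, 0],
    [0, 0, 0.035, 0, 0, 0, 0],
    [0, 0, 0.04, 0, 0, 0, 0],
    [0, 0, 0.045, 0, 0, 0, 0],
    [0, 0, 0.05, 0, 0, 0, 0],
    [0, 0, 0.053, 0, 0, 0, 0],
    [0, 0, 0.053, 0, 0, 0, 0],
  ],
)

```text
t: 27.12
tool_pos: [568.1, -81.9, 122.3]
tool_rot: [0.001, 0.679, 0.734, 0.0]
ft_force: [-1.0, -0.7, 11.0]
finger_gap: 39.0
finger_force: 30.0
```

>>> send_rows(
  targets=[
    [0, 0, 0.003, 0, 0, 0, 0],
    [0, 0, 0.006, 0, 0, 0, 0],
    [0, 0, 0.006, 0, 0, 0, 0],
  ],
)

```text
t: 27.37
tool_pos: [568.3, -82.0, 121.9]
tool_rot: [0.002, 0.679, 0.734, 0.001]
ft_force: [-5.2, -0.0, 24.0]
finger_gap: 39.4
finger_force: 30.0
```

Hit the stop. Releasing and rising.

>>> send_rows(
  targets=[
    [0, 0, -0.006, 0, 0, 0, 0.65],
    [0, 0, -0.006, 0, 0, 0, 0.65],
    [0, 0, -0.006, 0, 0, 0, 0.65],
    [0, 0, -0.006, 0, 0, 0, 0.65],
    [0, 0, -0.1, 0, 0, 0, 0.65],
    [0, 0, -0.2, 0, 0, 0, 0.65],
    [0, 0, -0.24, 0, 0, 0, 0.65],
    [0, 0, -0.24, 0, 0, 0, 0.65],
    [0, 0, -0.24, 0, 0, 0, 0.65],
  ],
)

```text
t: 28.12
tool_pos: [567.7, -81.6, 214.9]
tool_rot: [0.0, 0.679, 0.734, 0.0]
ft_force: [-0.4, 0.0, -0.5]
finger_gap: 59.8
finger_force: 0.0
```

```bash
python3 - <<'E'
from h import *
im,d,T=bush("wrist");cv2.imwrite("pics/w7.png",im[:,:,::-1])
go((441.8,-15,216),(441.8,-15,126))
E
```

```text
bush wrist [111. 116.] ztop 156.4 [441.5 -10.5 155.3] mid [441.5 -13.3 155.6] [19.  97.1  5.4]
bush wrist [280. 117.] ztop 149.2 [560.6  -1.9 148.5] mid [560.8  -2.3 148.7] [39.1 39.4  4.8]
bush wrist [280. 206.] ztop 149.2 [567.  -80.2 148.2] mid [567.3 -82.  145.8] [39.3 39.3  9.1]
bush wrist [173. 298.] ztop 302.5 [533.  -55.3 299.5] mid [532.8 -56.9 299.3] [ 2.6 16.3  9.4]
bush wrist [386. 297.] ztop 302.6 [595.9 -50.5 299.4] mid [596.1 -52.1 299.1] [ 2.7 16.5  8.8]
bush wrist [370. 341.] ztop 310.0 [589.5 -57.5 308.1] mid [585.2 -57.1 308.7] [79.9  9.6 12.6]
at [567.  -81.4 213.6]
(441.8, -15, 216) [0.1898, -0.2993, -0.0054] [-0.0006, -0.0002, -0.0] rows>=3.4
(441.8, -15, 126) [0.1896, -0.2989, 0.2196] [-0.0006, -0.0002, -0.0] rows>=4.0
```

View pics/w7.png

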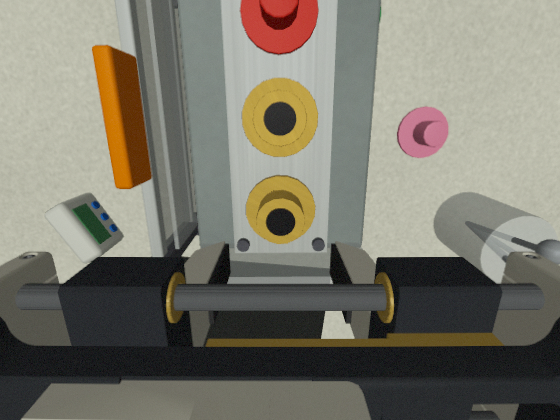

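Both bushings sit in their bores at (280,117) and (280,206), with hub tops at z 148 to 149 as they should be when home. The third cap is still on. Next I'll raise the guard.

>>> send_rows(
  targets=[
    [0.05, -0.08, 0, 0, 0, 0, 0.65],
    [0.1, -0.16, 0, 0, 0, 0, 0.65],
    [0.187, -0.299, 0, 0, 0, 0, 0.65],
    [0.187, -0.299, 0, 0, 0, 0, 0.65],
    [0.187, -0.299, 0, 0, 0, 0, 0.65],
    [0.187, -0.299, 0.08, 0, 0, 0, 0.65],
    [0.187, -0.299, 0.16, 0, 0, 0, 0.65],
    [0.187, -0.299, 0.2175, 0, 0, 0, 0.65],
    [0.187, -0.299, 0.2175, 0, 0, 0, 0.65],
    [0.187, -0.299, 0.2175, 0, 0, 0, 0],
    [0.187, -0.299, 0.2175, 0, 0, 0, 0],
    [0.187, -0.299, 0.2175, 0, 0, 0, 0],
    [0.187, -0.299, 0.2175, 0, 0, 0, 0],
    [0.187, -0.299, 0.2175, 0, 0, 0, 0],
    [0.187, -0.299, 0.2175, 0, 0, 0, 0],
    [0.187, -0.299, 0.2175, 0, 0, 0, 0],
    [0.187, -0.299, 0.2175, 0, 0, 0, 0],
    [0.187, -0.299, 0.2175, 0, 0, 0, 0],
    [0.187, -0.299, 0.2175, 0, 0, 0, 0],
  ],
)

```text
t: 29.75
tool_pos: [442.3, -16.4, 128.1]
tool_rot: [-0.0, 0.679, 0.734, -0.0]
ft_force: [-2.9, -0.5, 6.0]
finger_gap: 13.9
finger_force: 30.0
```

```bash
python3 - <<'E'
from h import *
im,d,T=snap("top")
for m,st,ce in blobs(im,*RED,amin=80):
    P=pts("top",m,d,T);print(st,P.mean(0).round(0),np.percentile(P[:,2],[2,98]).round(0))
bush("scene")
E
```

```text
[  4 173  82  17 315] [599. 687.   1.] [-4.  7.]
[242 180  19  20 243] [554.  75. 126.] [113. 149.]
[174 189  17  17 163] [546. 280.  31.] [13. 54.]
[151 192  17  16 162] [538. 346.  31.] [14. 53.]
[  9 213  83  18 303] [480. 671.   2.] [-4.  6.]
bush scene [289. 216.] ztop 147.0 [567.   -2.8 144.7] mid [564.9  -2.9 144.7] [40.9 37.6 11. ]
bush scene [257. 223.] ztop 146.9 [573.9 -81.7 144.4] mid [571.1 -82.2 144. ] [41.4 37.5 10.2]
```

>>> send_rows(
  targets=[
    [0, 0, -0.015, 0, 0, 0, 0],
    [0, 0, -0.04, 0, 0, 0, 0],
    [0, 0, -0.065, 0, 0, 0, 0],
    [0, 0, -0.09, 0, 0, 0, 0],
    [0, 0, -0.115, 0, 0, 0, 0],
    [0, 0, -0.14, 0, 0, 0, 0],
    [0, 0, -0.165, 0, 0, 0, 0],
    [0, 0, -0.19, 0, 0, 0, 0],
    [0, 0, -0.21, 0, 0, 0, 0],
    [0, 0, -0.225, 0, 0, 0, 0],
    [0, 0, -0.24, 0, 0, 0, 0],
    [0, 0, -0.24, 0, 0, 0, 0],
  ],
)

```text
t: 30.85
tool_pos: [442.3, -16.3, 224.7]
tool_rot: [-0.0, 0.679, 0.734, -0.0]
ft_force: [-3.6, -2.1, 0.5]
finger_gap: 13.9
finger_force: 30.0
```

>>> send_rows(
  targets=[
    [0, 0, -0.004, 0, 0, 0, 0],
    [0, 0, -0.008, 0, 0, 0, 0],
    [0, 0, -0.011, 0, 0, 0, 0],
    [0, 0, -0.014, 0, 0, 0, 0],
    [0, 0, -0.014, 0, 0, 0, 0],
  ],
)

```text
t: 31.27
tool_pos: [442.3, -16.3, 228.2]
tool_rot: [-0.001, 0.679, 0.734, -0.001]
ft_force: [3.7, -2.8, -19.4]
finger_gap: 13.9
finger_force: 30.0
```

>>> send_rows(
  targets=[
    [0, 0, 0.003, 0, 0, 0, 0.6],
    [0, 0, 0.003, 0, 0, 0, 0.6],
    [0, 0, 0.003, 0, 0, 0, 0.6],
    [0, 0, 0.003, 0, 0, 0, 0.6],
    [0, 0, 0.003, 0, 0, 0, 0.6],
    [0, 0, 0.003, 0, 0, 0, 0.6],
    [0, 0, -0.08, 0, 0, 0, 0.6],
    [0, 0, -0.16, 0, 0, 0, 0.6],
    [0, 0, -0.24, 0, 0, 0, 0.6],
    [-0.15, 0, -0.25, 0, 0, 0, 0.6],
    [-0.2, 0, -0.25, 0, 0, 0, 0.6],
    [-0.2, 0, -0.25, 0, 0, 0, 0.6],
    [-0.2, 0, -0.25, 0, 0, 0, 0.6],
  ],
)

```text
t: 32.35
tool_pos: [448.7, -97.4, 329.4]
tool_rot: [-0.0, 0.681, 0.733, 0.0]
ft_force: [-0.3, -0.5, 1.0]
finger_gap: 55.4
finger_force: 0.0
```

```bash
python3 - <<'E'
from h import *
im,d,T=bush("wrist")
for m,st,ce in blobs(im,*ORA,amin=100):
    P=pts("wrist",m,d,T);print("ora",st,np.percentile(P[:,2],[2,50,98]).round(1))
for m,st,ce in blobs(im,*RED,amin=100):
    P=pts("wrist",m,d,T);print("red",P.mean(0).round(1))
snap("scene","s9");print(robot.state()["ft_force"])
E
```

```text
bush wrist [279. 107.] ztop 256.5 [441.2 -11.2 255.4] mid [441.  -12.9 255.5] [18.7 96.7  4.9]
bush wrist [377. 111.] ztop 149.4 [559.3  -2.6 148.2] mid [560.3  -2.7 146.1] [38.4 38.2  9.3]
bush wrist [372. 176.] ztop 149.4 [565.5 -80.9 148.2] mid [567.  -82.1 146.3] [38.8 39.2  9. ]
bush wrist [181. 298.] ztop 416.9 [416.4 -70.8 413.9] mid [416.3 -71.9 413.4] [ 2.6 15.3  9.1]
bush wrist [378. 298.] ztop 416.9 [474.9 -66.5 414. ] mid [475.2 -67.8 413.4] [ 3.  15.1  8.9]
bush wrist [362. 341.] ztop 424.6 [468.5 -73.6 422.6] mid [464.3 -73.1 423.7] [80.8  9.7 11.8]
ora [272  41  17 136 311] [252.3 254.6 256.4]
ora [270  47   5  92 147] [253.4 254.8 256.2]
red [551.   73.7 125.6]
[-0.90888113  0.74544564  0.85870579]
```

View pics/s9.png

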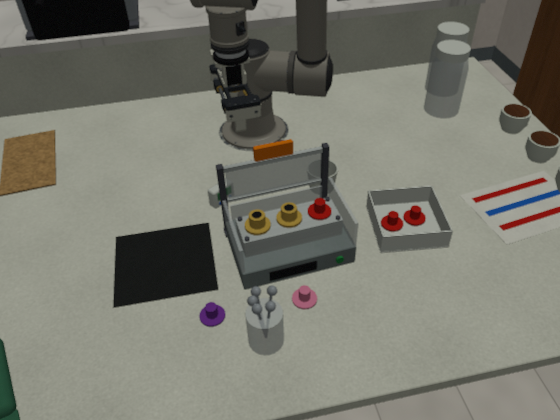

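The scene shows the bushings seated at (257,221) and (289,214) and the third cap on at (319,208). Two caps are in the tub, the guard is fully up with its grip top at z 255.4, and the cup and timer are where they were.

```bash
python3 -c "
from bench import robot
print(robot.close_job())"
```

```text
the job is handed in; nothing more can be done
None
```

I handed the job in: both bushings are pressed home, their two caps are in the white tub, the third bore keeps its cap, the guard is fully up, and the cup and timer were left alone; the hand-in returned no verdict.

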